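# Close the notched pipe stub with its tabbed end cover

## Task

Fit the large round steel end cover onto the upright pipe stub clamped in the turntable: its one tab must drop into the notch in the pipe's rim, so that the cover sits fully down and level all round. Set it down gently by its lifting bar, without dropping it on or pressing hard; if the tab lands on the rim, feel for the notch by turning the cover. Let go of it when it is home, and leave everything else on the bench where it is.

Things in the scene. Friction and masses are not known exactly. Their poses are not given: they have to be found in the camera images.
- cover: the loose end cover, plain steel, 0.5 kg, right side up. Origin: centre of its underside, z up. From the bottom: round spigot 82 mm across, 12 mm deep (foot tapered to 74 mm over 4 mm); disc 100 mm across, 5 mm thick (12 to 17 mm above the origin); upright lifting bar on the disc's middle, 10 mm thick along x, 50 long along y, 40 high (17 to 57 mm above the origin). Tab: see tab
- tab (a point): on the cover: middle of the lower face of its one tab, which hangs under the disc's edge on the cover's +x side, square to the lifting bar: 10 mm wide, 40 to 50 mm out from the axis, reaching 7 mm below the disc (to 5 mm above the cover's origin). Axes as the cover's
- turntable: the welding turntable, fixed: round grey base 170 mm across, 45 mm high, with a dark steel plate 156 mm across up to 70 mm. Origin: centre of its underside on the bench, z up. On its axis stands a steel pipe stub, 100 mm outside and 90 mm inside diameter, from 70 to 130 mm above the bench, clamped by three small jaws; it does not turn under light pressure
- rim (a point): centre of the pipe's mouth at rim height; axes as the turntable's. Cover home: its origin 12 mm below this. The rim has one notch 18 mm wide, 11 deep, through the 5 mm wall; its direction is not reported: +x turned up to 0.6 rad either way. See it from above or feel for it: off the notch the tab stops on the rim with the cover 7 mm too high (let go, it leans); over the notch it sinks home
- blank: bystander: a smaller plain steel disc, 70 mm in diameter, 6 mm thick, with a lifting bar 8 x 36 x 30 mm and no spigot or tab; origin at the centre of its underside
- offcut: bystander: a loose, plain piece of pipe standing on the bench, 60 mm in diameter, 60 mm high; origin at the centre of its underside
- hammer: bystander: a hammer lying along its x axis; origin under its middle
- brush: bystander: a hand brush lying along its x axis; origin under its middle
- spool: bystander: a spool of welding wire lying flat, 200 mm in diameter, 55 mm high; origin at the centre of its underside
- jug: bystander: a water jug 110 mm in diameter, 240 mm high; origin at the centre of its underside
- teabox: bystander: a small carton 150 x 90 x 70 mm; origin at the centre of its underside

How it is judged (in metres and radians):
On the way, in this order (a step that is already met when the one before it is completed fails the run):
1. the cover is picked up, clear of the bench (height (world z) of cover above 0.05 m and contact force between the fingers and cover above 1 N), for 0.1 s.
2. the cover, still held, rests on the pipe's rim (contact force between cover and turntable above 0.3 N and contact force between the fingers and cover above 1 N and horizontal distance between cover and rim below 0.015 m), for 0.04 s.
At the end, for the whole second after the job is handed in: The cover rests released and at rest on the pipe's rim: within 7 mm of the pipe's axis, its underside 10 to 15 mm below the rim (12 mm when home), level within 0.03 rad; every bystander within 30 mm of where it began (horizontal distance between cover and rim below 0.007 m and z of cover in the frame of rim between -0.015 and -0.01 m and angle between cover's own z axis and vertical below 0.03 rad and linear speed of cover below 0.01 m/s and contact force between cover and turntable above 0.5 N and distance of each of blank, offcut, hammer, brush, spool, jug, teabox from where it was at the start of the episode below 0.03 m); the robot touches nothing.
It fails at once if the cover is pressed or knocked onto the pipe with more than 80 N (contact force between cover and turntable above 80 N).
It fails at once if the cover is let go above the rim and dropped (contact force between the fingers and cover below 0.01 N and z of cover in the frame of rim above 0.002 m and horizontal distance between cover and rim below 0.06 m).
It fails at once if a bystander is knocked more than 30 mm away (not (distance of each of blank, offcut, hammer, brush, spool, jug, teabox from where it was at the start of the episode below 0.03 m)).
It also fails if it takes over 54 s, if anything falls off the work surface, if the arm or the gripper's body presses on something with over 40 N, if the wrist force passes 120 N, or if a joint passes its speed limit or range.

## Robot

A 7-joint arm with a two-finger parallel gripper is mounted at the origin on the work surface. World frame = base frame: x ahead of the robot, y to its left, z up, the work surface at z = 0. Lengths are in mm, angles in rad, forces in N, time in s.
With the tool pointing down it reaches from about 425 to 950 mm from the base axis. Payload 4.7 kg.
Tool frame: the origin (TCP) lies on the centre line of the jaws, within the pads' length; the fingertips stand 8 mm ahead of it and the grasp point (between the pads) lies 11 mm behind it; z points along the fingers, y is the line along which they close (so a half turn about z gives the same grasp; the last joint's range is limited). The gripper opens to 85 mm and grips with 20 to 120 N. Pads are 22 mm wide; open, the fingers measure 114 mm over their backs; the gripper's body (76 mm by 85 mm) begins 54 mm behind the grasp point. The pads swing forward as they close: fully open they stand 13 mm farther back than shut.
Start: joints at [1.286, 0.469, -0.049, 1.532, 0.024, 1.141, -0.082], TCP at [170.834, -653.042, 239.335] pointing down, gripper open.
Joint ranges: [-2.59, 2.59], [-0.33, 1.99], [-1.39, 1.29], [0.1, 2.45], [-1.04, 4.18], [0.21, 1.99], [-2.66, 2.66]. Speed limits (rad/s): [2.57, 2.57, 3.14, 3.14, 3.14, 3.14, 3.14].

## Interface

Orientations are given as a unit quaternion [x, y, z, w].
In Python, from cell import bot, eyes, ticket gives the robot as it stands. The module is installed in compiled form; this text tells all that it offers.
- The arm moves only by the tool play_rows, never from a script. Its argument "commands" is a list of rows, each a list of 3 entries, a list of its own where there are three numbers: the shift along the tool's x, y, z in mm, then the turn, a rotation vector about the tool's x, y, z in degrees, then the opening, from 0 (shut) to 1 (fully open). In form: [[[x, y, z], [rx, ry, rz], claw], ...]. A call has 1 to 5 rows; each row shifts and turns the commanded pose from where the row before left it, along the tool's axes as they then stand; what a row does not reach is not made up. A row lasts 1/12 s, in which the tool goes at most 41.7 mm and 7.16 degrees, less where a joint would pass 70% of its speed; a pose out of reach is approached as far as the arm can. A call with a gripper value outside its range is refused whole. The fingers move at their own pace and stop on an object; the grip force is fixed at half the most. Time passes only in rows, so rows that do not move let the fingers close. It gives the time, the measured TCP pose, the force, the opening and the grip force at its end, in the units of the state.
- bot.sense(): the state, without advancing time (a new reading comes with each control period).
- eyes.get_image(name): name is "scene" or "top" or "wrist"; returns the picture (420x560x3 uint8, blue, green, red); there is no depth.
- eyes.calibration(name): a dict with "mtx" (3x3 intrinsics, pixels), "k1" (the pictures are not rectified: a ray, as slopes to the right and down, at radius r is drawn at 1 + k1 r^2 times it, then the intrinsics apply), "position" and "orientation" of the camera in the world. Camera axes: x right, y down, z forward; pixel columns grow to the right and rows downward; lengths in mm; the calibration is good to about 2 mm. A picture is of the moment at which its call begins: read the wrist's pose just before it. calibration takes no time and is no camera call; for the wrist camera it gives the pose at the moment of the call.
- ticket.hand_in(): hands the job in; it is judged then, once.
The state is a dict: "time": time; "joint_positions": joint angles; "joint_vel": joint speeds; "joint_torque": joint torques, N m; "tool_pos": TCP position; "ee_rot": TCP orientation; "force": force on the tool from outside, world axes, zero at the start; "wrist_torque": the same for the moment, N m; "opening": finger opening in mm; "grasp_force": force on a finger pad.
Only numpy, scipy, OpenCV 4.12 (cv2) and the standard library are available. Lean on these libraries where they do the work, as an engineer would, in place of code of your own. Each camera call takes 0.05 s, during which the arm holds its last target. There are 200 camera calls.

## Working session

There is one attempt and no reset: what is moved stays moved. The work goes in short steps, Python scripts to look and compute and a tool call to move; the robot and the scene stay as the last step left them, time stands still between calls to the robot, and variables do not carry over. Pictures are saved under pics/ and viewed, at most 10 in all, crops included, and the job is handed in when it is done.

Besides the shell and the picture viewer there is one more tool, called after "Call:" by a JSON object that holds its "api" and its "payload". play_rows: Moves the arm, as the interface text tells. Its arguments: {"type":"object","properties":{"commands":{"type":"array"}},"required":["commands"]}

```bash
mkdir -p pics
cat > h.py <<'E'
import numpy as np, cv2
from scipy.spatial.transform import Rotation as R
from cell import bot, eyes, ticket
def grab(n,f):
    c=eyes.calibration(n); im=eyes.get_image(n); cv2.imwrite('pics/'+f,im); return c,im
def ray(c,p):
    M=np.array(c['mtx']); d=np.array([(p[0]-M[0,2])/M[0,0],(p[1]-M[1,2])/M[1,1]]); s=d.copy()
    for _ in range(20): s=d/(1+c['k1']*(s@s))
    return R.from_quat(c['orientation']).apply([*s,1.])
def onz(c,p,z):
    o=np.array(c['position']);r=ray(c,p); return o+r*(z-o[2])/r[2]
def proj(c,P):
    M=np.array(c['mtx']);q=R.from_quat(c['orientation']).inv().apply(np.array(P)-c['position']);s=q[:2]/q[2]
    s=s*(1+c['k1']*(s@s)); return [M[0,0]*s[0]+M[0,2],M[1,1]*s[1]+M[1,2]]
E
python3 - <<'E'
from h import *
for n in('scene','top'):
    c,im=grab(n,n+'0.png'); print(n,c)
print(bot.sense())
E
```

```text
scene {'mtx': array([[454.93776946,   0.        , 289.86691764],
       [  0.        , 454.93776946, 206.48669866],
       [  0.        ,   0.        ,   1.        ]]), 'k1': -0.09904196150579689, 'position': array([1255.4273344 ,  490.22685041, 1170.42596309]), 'orientation': array([ 0.4226428 ,  0.84515025, -0.29256317, -0.14663188])}
top {'mtx': array([[539.93678487,   0.        , 272.75233029],
       [  0.        , 539.93678487, 218.01889233],
       [  0.        ,   0.        ,   1.        ]]), 'k1': -0.1802518026824603, 'position': array([ 428.73370706,  -30.59010417, 1719.82999154]), 'orientation': array([-0.69775678,  0.71484991, -0.03010114,  0.03491423])}
{'time': 0.1, 'joint_positions': array([ 1.28611724,  0.46938651, -0.04857463,  1.53356294,  0.02408613,
        1.14101155, -0.08229793]), 'joint_vel': array([-1.55561390e-03, -1.53588105e-03, -6.44479782e-04, -1.09060858e-03,
       -3.44437321e-05, -9.89949898e-04, -3.82348090e-04]), 'joint_torque': array([ 8.23631945e-05, -5.11516643e+01, -4.73446527e-02, -2.38390839e+01,
        1.06615748e-02,  4.38385803e-03,  2.53838311e-05]), 'tool_pos': array([ 170.65143407, -652.54622808,  238.35382107]), 'ee_rot': array([ 9.91832437e-01,  1.27544589e-01, -1.42797632e-04, -8.80219414e-04]), 'force': array([ 0.95367856, -0.06473159,  0.05440246]), 'wrist_torque': array([-0.00932426,  0.01818062,  0.01563672]), 'grasp_force': 0.0, 'opening': 85.30298241877757}
```

View pics/top0.png

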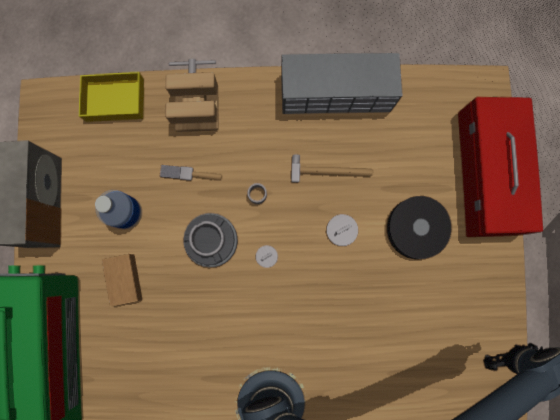

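View pics/scene0.png

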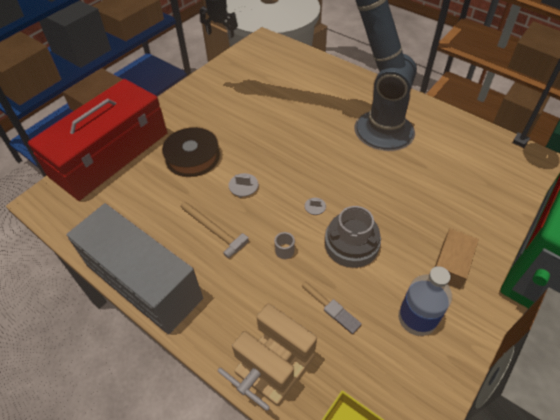

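Top view: turntable and pipe near (209,240), cover near (342,230), blank (266,257). I'll zoom in on the cover and the pipe.

Run:
```python
from h import *
t=cv2.imread('pics/top0.png');s=cv2.imread('pics/scene0.png')
z=lambda im,x,y,r:cv2.resize(im[y-r:y+r,x-r:x+r],(390,290) if 0 else (290,290),interpolation=cv2.INTER_CUBIC)
cv2.imwrite('pics/crop.png',np.vstack([np.hstack([z(t,342,230,24),z(t,209,240,32)]),np.hstack([z(s,243,185,24),z(s,354,232,36)])]))
c=eyes.calibration('top')
g=cv2.cvtColor(t,cv2.COLOR_BGR2HSV)
m=((g[...,1]<60)&(g[...,2]>120)).astype(np.uint8)
n,l,st,ce=cv2.connectedComponentsWithStats(m)
for i in range(1,n):
    if st[i,4]>60: print(st[i],ce[i],onz(c,ce[i],17).round(1))
```

```text
[    0     0   381   142 16014] [177.67178719  45.5209192 ] [1174.9  284.2   17. ]
[399   0  32  22 215] [412.0744186    7.45116279] [1299.5 -516.1   17. ]
[ 382    0  178  174 6894] [489.2254134   64.45822454] [1093.5 -771.3   17. ]
[512 137   6  48  97] [514.86597938 161.22680412] [ 755.8 -830.5   17. ]
[292 155   8  26 172] [295.51162791 169.19767442] [740.9 -97.4  17. ]
[180 167  13  12 132] [185.81818182 172.37121212] [740.2 255.1  17. ]
[248 183  19  19  66] [256.68181818 191.89393939] [670.7  28.3  17. ]
[541 186  10  24 119] [544.56302521 196.07563025] [ 637.2 -929.3   17. ]
[ 95 190  23  24 251] [102.96812749 202.2749004 ] [650.7 528.6  17. ]
[543 211   7  15  65] [545.15384615 218.33846154] [ 562.6 -925.8   17. ]
[327 214  31  32 774] [342.10981912 229.66408269] [ 543.5 -239.6   17. ]
[196 221  27  34  93] [212.82795699 238.80645161] [524.5 170.4  17. ]
[ 523  234   26  114 1753] [534.80034227 289.46776954] [ 329.5 -874.7   17. ]
[256 245  22  23 384] [266.34375   256.0390625] [466.2   2.2  17. ]
[527 402  22  18 191] [540.0052356  411.28795812] [ -77.6 -889.3   17. ]
```

View pics/crop.png

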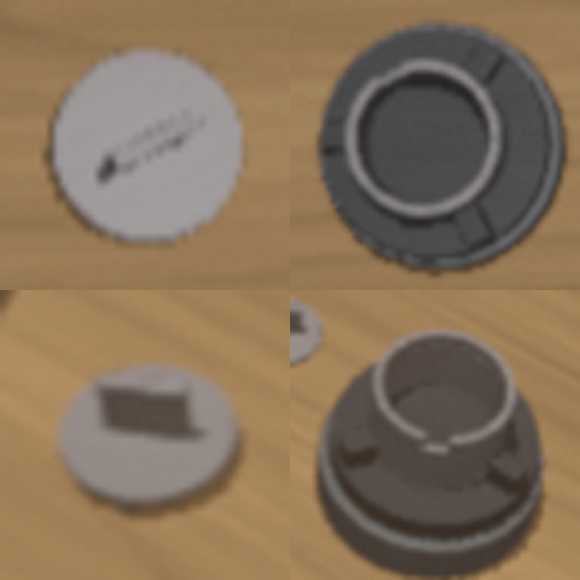

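Top view: cover centre near (342,230), bar running lower-left to upper-right. Scene crop: the notch is in the rim's front edge at about (353.5,233.5), facing +x. Next I'll compute the positions and the wrist camera offset.

```bash
cat >> h.py <<'E'
def rel(P,yaw=None):
    s=bot.sense();r=R.from_quat(s['ee_rot']);d=r.inv().apply(np.array(P)-s['tool_pos'])
    x=r.apply([1,0,0]);y0=np.degrees(np.arctan2(x[1],x[0]))
    print('t',round(s['time'],2),'pos',s['tool_pos'].round(1),'yaw',y0.round(2),'zax',r.apply([0,0,1]).round(3),'shift',d.round(1),'rz',None if yaw is None else round(-((yaw-y0+180)%360-180),2))
E
python3 - <<'E'
from h import *
c=eyes.calibration('top');s=eyes.calibration('scene');w=eyes.calibration('wrist')
r=onz(c,(206.4,238.5),130);print('rim top',r)
print('rim scene',onz(s,(318+(443-290)*72/290,196+(387-290)*72/290),130))
n=onz(s,(318+(436-290)*72/290,196+(439-290)*72/290),130);print('notch',n)
n=onz(c,(177+(407-290)*64/290,208+75*64/290),130);print('notch top',n)
print('cov scene',onz(s,(219+150*48/290,161+(435-290)*48/290),17))
q=bot.sense();T=R.from_quat(q['ee_rot']);print('cam in tool',T.inv().apply(w['position']-q['tool_pos']),(T.inv()*R.from_quat(w['orientation'])).as_matrix().round(3),w['mtx'])
rel([470,-240,240],-61)
E
```

```text
rim top [519.48982372 176.18909222 130.        ]
rim scene [526.22093312 179.88312281 130.        ]
notch [567.36438125 199.65294585 130.        ]
notch top [561.14250104 186.3081625  130.        ]
cov scene [ 547.92157329 -232.28633238   17.        ]
cam in tool [  82.67297153    0.8908378  -135.90445111] [[ 0.    -0.947 -0.321]
 [ 1.     0.    -0.   ]
 [ 0.    -0.321  0.947]] [[310.39065227   0.         276.01638224]
 [  0.         310.39065227 208.31382566]
 [  0.           0.           1.        ]]
t 0.1 pos [ 170.7 -652.5  238.4] yaw 14.66 zax [-0.001  0.002 -1.   ] shift [ 394.  -323.4   -1.1] rz 75.66
```

Call:
{"api": "play_rows", "payload": {"commands": [[[33.4, -22, 0], [0, 0, 0], 1], [[33.4, -22, 0], [0, 0, 0], 1], [[33.4, -22, 0], [0, 0, 0], 1], [[33.4, -22, 0], [0, 0, 0], 1], [[33.4, -22, 0], [0, 0, 0], 1]]}}

```text
time: 0.52
tool_pos: [305.3, -502.5, 238.9]
ee_rot: [0.992, 0.127, -0.0, -0.0]
force: [0.8, -0.2, -0.3]
opening: 85.6
grasp_force: 0.0
```

Call:
{"api": "play_rows", "payload": {"commands": [[[33.4, -22, 0], [0, 0, 0], 1], [[33.4, -22, 0], [0, 0, 0], 1], [[33.4, -22, 0], [0, 0, 0], 1], [[33.4, -22, 0], [0, 0, 0], 1], [[33.4, -22, 0], [0, 0, 0], 1]]}}

```text
time: 0.93
tool_pos: [439.0, -353.9, 239.1]
ee_rot: [0.992, 0.128, -0.0, -0.0]
force: [-0.6, -1.0, -0.7]
opening: 85.4
grasp_force: 0.0
```

Call:
{"api": "play_rows", "payload": {"commands": [[[33.4, -22, 0], [0, 0, 0], 1], [[33.4, -22, 0], [0, 0, 0], 1], [[33.4, -22, 0], [0, 0, 0], 1], [[33.4, -22, 0], [0, 0, 0], 1], [[0, 0, 0], [0, 0, 6.8], 1]]}}

```text
time: 1.35
tool_pos: [550.8, -227.0, 239.1]
ee_rot: [0.997, 0.074, 0.002, -0.003]
force: [0.9, 0.6, -0.0]
opening: 85.4
grasp_force: 0.0
```

Call:
{"api": "play_rows", "payload": {"commands": [[[0, 0, 0], [0, 0, 6.8], 1], [[0, 0, 0], [0, 0, 6.8], 1], [[0, 0, 0], [0, 0, 6.8], 1], [[0, 0, 0], [0, 0, 6.8], 1], [[0, 0, 0], [0, 0, 6.8], 1]]}}

```text
time: 1.77
tool_pos: [545.0, -236.6, 238.8]
ee_rot: [0.973, -0.229, -0.001, -0.0]
force: [-0.4, 0.4, 0.3]
opening: 85.4
grasp_force: 0.0
```

Call:
{"api": "play_rows", "payload": {"commands": [[[0, 0, 0], [0, 0, 6.8], 1], [[0, 0, 0], [0, 0, 6.8], 1], [[0, 0, 0], [0, 0, 6.8], 1], [[0, 0, 0], [0, 0, 6.8], 1], [[0, 0, 0], [0, 0, 6.8], 1]]}}

```text
time: 2.18
tool_pos: [545.0, -236.6, 238.8]
ee_rot: [0.864, -0.504, -0.0, 0.0]
force: [-0.3, -0.0, -0.3]
opening: 85.1
grasp_force: 0.0
```

Run:
```python
from h import *
rel([545,-236,240],-61)
c,im=grab('wrist','w1.png')
import pickle;pickle.dump(c,open('w1.pkl','wb'))
```

```text
t 2.18 pos [ 545.  -236.6  238.8] yaw -60.48 zax [-0.001  0.    -1.   ] shift [-0.5 -0.3 -1.2] rz 0.52
```

View pics/w1.png

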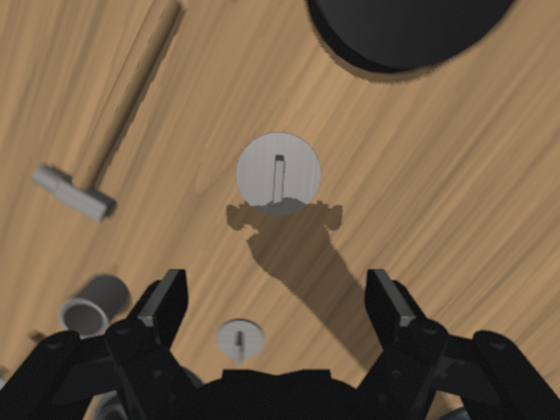

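Wrist view: cover disc centre about (279,173); bar nearly vertical in the image at columns 274–285, rows 155–201, so the gripper is nearly aligned. I'll measure it finely.

Run:
```python
from h import *
import pickle
c=pickle.load(open('w1.pkl','rb'));im=cv2.imread('pics/w1.png');g=cv2.cvtColor(im,cv2.COLOR_BGR2GRAY)
h=cv2.cvtColor(im,cv2.COLOR_BGR2HSV);m=((h[...,1]<45)).astype(np.uint8);m[:120]=0;m[225:]=0;m[:,:225]=0;m[:,335:]=0
k=cv2.findContours(m,0,2)[0];k=max(k,key=cv2.contourArea)
P=np.array([onz(c,p[0],17)[:2] for p in k]);
A=np.c_[2*P,np.ones(len(P))];s=np.linalg.lstsq(A,(P**2).sum(1),rcond=None)[0];print('centre',s[:2],'r',np.sqrt(s[2]+s[:2]@s[:2]))
for r in range(150,208,3): print(r,g[r,266:294])
```

```text
centre [ 544.4473432  -240.64400113] r 49.08132136325922
150 [155 155 154 153 155 155 154 154 155 155 153 153 154 153 154 154 154 153
 153 154 155 155 153 153 152 153 154 154]
153 [154 153 154 155 154 152 153 154 155 153 149 147 149 151 154 153 152 151
 153 155 155 154 152 151 153 153 154 152]
156 [152 154 154 153 153 152 153 152 142 110  76  63  62  64  61  60  70 104
 137 152 155 153 152 151 151 153 152 152]
159 [153 153 152 152 153 152 151 151 133  98  70  68  69  68  67  65  65  78
 120 148 153 151 152 152 153 152 152 151]
162 [152 151 152 152 151 151 152 150 131 119 133 143 144 144 143 141 136 125
 121 136 148 151 151 151 152 151 151 151]
165 [152 151 152 151 151 149 150 148 128 117 135 145 146 146 146 144 138 124
 117 134 150 151 150 150 150 150 150 150]
168 [151 150 149 150 149 149 149 146 128 120 136 145 145 144 145 144 135 116
 111 131 147 150 149 150 150 150 150 149]
171 [150 150 151 149 148 148 148 139 122 125 140 145 146 145 145 142 132 109
 105 131 148 150 149 150 149 150 149 149]
174 [149 150 149 149 147 147 146 136 124 130 143 145 145 146 144 142 131 120
 131 146 149 1
[... 608 characters left out ...]
6 146 146 146]
192 [147 146 146 144 145 143 130 121 131 142 143 144 144 143 139 130 120 131
 144 146 147 146 146 146 146 146 145 146]
195 [146 146 144 143 144 142 126 119 133 142 143 144 143 142 137 125 124 135
 144 145 146 146 146 146 145 144 146 146]
198 [145 145 144 143 144 141 126 120 134 143 142 142 143 141 134 118 103  96
  90  89  86  86  91  89  88  94 108 119]
201 [145 145 142 130 113  97  94 110 134 141 138 133 131 126 116 100  83  83
  83  83  84  84  83  82  83  83  83  84]
204 [113  91  81  81  83  83  85  87  84  82  81  82  82  80  79  75  78  83
  83  85  84  83  83  84  83  83  82  83]
207 [85 83 82 81 83 82 83 82 81 80 82 81 80 81 81 83 83 83 83 83 83 84 83 82
 83 83 83 83]
```

Run:
```python
from h import *
import pickle
c=pickle.load(open('w1.pkl','rb'))
for L in [((275,162),(273,195)),((283.7,162),(281.6,195)),((279.3,161),(277,201))]:
    a,b=onz(c,L[0],57),onz(c,L[1],57);d=a-b;print(a,b,(a+b)/2,np.degrees(np.arctan2(d[1],d[0])),np.linalg.norm(d))
```

```text
[ 558.42269509 -258.84420853   57.        ] [ 542.88440936 -227.02588137   57.        ] [ 550.65355223 -242.93504495   57.        ] -63.97171244802104 35.40966346908291
[ 550.63468816 -263.2564499    57.        ] [ 534.91229534 -231.54165121   57.        ] [ 542.77349175 -247.39905055   57.        ] -63.63040249585943 35.39805209186304
[ 555.08593769 -261.92219014   57.        ] [ 535.86866403 -223.30260271   57.        ] [ 545.47730086 -242.61239642   57.        ] -63.54486375688372 43.13671452352224
```

Call:
{"api": "play_rows", "payload": {"commands": [[[4.3, 2.4, 10], [0, 0, 3.2], 1], [[0, 0, 35], [0, 0, 0], 1], [[0, 0, 35], [0, 0, 0], 1], [[0, 0, 35], [0, 0, 0], 1], [[0, 0, 35], [0, 0, 0], 1]]}}

```text
time: 2.65
tool_pos: [545.1, -241.6, 87.9]
ee_rot: [0.852, -0.524, 0.0, -0.0]
force: [-0.2, -0.1, -0.2]
opening: 85.4
grasp_force: 0.0
```

Call:
{"api": "play_rows", "payload": {"commands": [[[0, 0, 20], [0, 0, 0], 1], [[0, 0, 15], [0, 0, 0], 1], [[0, 0, 10], [0, 0, 0], 1], [[0, 0, 10], [0, 0, 0], 1], [[0, 0, 0], [0, 0, 0], 1]]}}

```text
time: 3.07
tool_pos: [544.4, -241.3, 32.7]
ee_rot: [0.851, -0.525, -0.001, 0.0]
force: [0.0, 0.0, -0.5]
opening: 85.2
grasp_force: 0.0
```

Run:
```python
from h import *
rel([545,-241.5,34],-63.7)
```

```text
t 3.07 pos [ 544.4 -241.3   32.7] yaw -63.28 zax [-0.003  0.001 -1.   ] shift [ 0.4 -0.4 -1.3] rz 0.42
```

Call:
{"api": "play_rows", "payload": {"commands": [[[0, 0, -1], [0, 0, 0.4], 0.5], [[0, 0, 0], [0, 0, 0], 0.25], [[0, 0, 0], [0, 0, 0], 0], [[0, 0, 0], [0, 0, 0], 0], [[0, 0, 0], [0, 0, 0], 0]]}}

```text
time: 3.48
tool_pos: [545.8, -241.8, 36.1]
ee_rot: [0.849, -0.528, 0.001, -0.0]
force: [-0.2, 0.5, 0.3]
opening: 25.5
grasp_force: 0.0
```

Call:
{"api": "play_rows", "payload": {"commands": [[[0, 0, 0], [0, 0, 0], 0], [[0, 0, 0], [0, 0, 0], 0], [[0, 0, 0], [0, 0, 0], 0], [[0, 0, 0], [0, 0, 0], 0], [[0, 0, 0], [0, 0, 0], 0]]}}

```text
time: 3.9
tool_pos: [545.4, -241.9, 35.9]
ee_rot: [0.849, -0.528, 0.0, 0.0]
force: [-2.2, 1.0, 5.7]
opening: 9.0
grasp_force: 60.2
```

Call:
{"api": "play_rows", "payload": {"commands": [[[0, 0, -10], [0, 0, 0], 0], [[0, 0, -20], [0, 0, 0], 0], [[0, 0, -35], [0, 0, 0], 0], [[0, 0, -35], [0, 0, 0], 0], [[0, 0, -35], [0, 0, 0], 0]]}}

```text
time: 4.32
tool_pos: [544.0, -241.0, 170.4]
ee_rot: [0.849, -0.528, -0.002, 0.0]
force: [2.0, 0.2, -5.5]
opening: 9.2
grasp_force: 59.1
```

Call:
{"api": "play_rows", "payload": {"commands": [[[0, 0, -35], [0, 0, 0], 0], [[0, 0, -35], [0, 0, 0], 0], [[0, 0, -30], [0, 0, 0], 0], [[0, 0, -10], [0, 0, 0], 0], [[0, 0, 0], [0, 0, 0], 0]]}}

```text
time: 4.73
tool_pos: [546.2, -241.9, 282.5]
ee_rot: [0.849, -0.528, 0.002, -0.001]
force: [1.8, -0.1, -6.6]
opening: 9.1
grasp_force: 59.3
```

Run:
```python
from h import *
rel([523,178,300],-63.7)
p=bot.sense()['tool_pos'];c,im=grab('scene','s2.png');u=[int(v) for v in proj(c,p-[0,0,20])];print(u)
w,iw=grab('wrist','w2.png')
a=cv2.resize(im[u[1]-35:u[1]+35,u[0]-35:u[0]+35],(400,400),interpolation=cv2.INTER_CUBIC)
cv2.imwrite('pics/c2.png',np.hstack([a,cv2.resize(iw,(400,400))]))
```

```text
t 4.73 pos [ 546.2 -241.9  282.5] yaw -63.74 zax [ 0.004 -0.002 -1.   ] shift [-386.8 -165.   -18.3] rz -0.04
[235, 128]
```

View pics/c2.png

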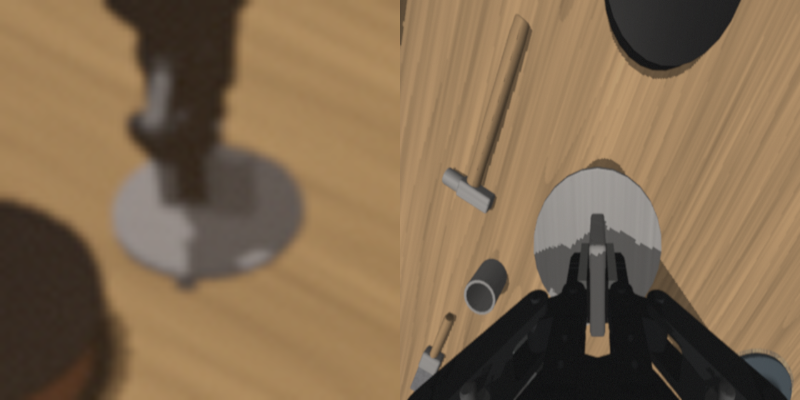

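Left: the tab shows as a dark nub below the disc's front edge at crop (187,283), i.e. scene (232.7,142.5). I'll check this against the +26° direction.

Run:
```python
from h import *
c=eyes.calibration('scene');p=bot.sense()['tool_pos']-[0,0,36]
for a in (0,26.3,50,206.3):
    t=np.radians(a);print(a,proj(c,p+[45*np.cos(t),45*np.sin(t),6]))
```

```text
0 [np.float64(226.3091026042384), np.float64(140.4635426244435)]
26.3 [np.float64(232.4678278798557), np.float64(142.39914079881942)]
50 [np.float64(238.80264330357036), np.float64(142.28034715532687)]
206.3 [np.float64(240.23546202985324), np.float64(122.12826407804471)]
```

The tab is at 26.3° (tool yaw + 90). Now over past the pipe to see the notch with the wrist camera.

Call:
{"api": "play_rows", "payload": {"commands": [[[-25, -8, 0], [0, 0, 0], 0], [[-36, -12, 0], [0, 0, 0], 0], [[-36, -12, 0], [0, 0, 0], 0], [[-36, -12, 0], [0, 0, 0], 0], [[-36, -12, 0], [0, 0, 0], 0]]}}

```text
time: 5.25
tool_pos: [518.4, -63.6, 276.7]
ee_rot: [0.849, -0.528, -0.003, 0.001]
force: [0.4, 0.6, -6.6]
opening: 9.4
grasp_force: 59.1
```

Call:
{"api": "play_rows", "payload": {"commands": [[[-36, -12, 0], [0, 0, 0], 0], [[-36, -12, 0], [0, 0, 0], 0], [[-36, -12, 0], [0, 0, 0], 0], [[-36, -12, 0], [0, 0, 0], 0], [[-36, -12, 0], [0, 0, 0], 0]]}}

```text
time: 5.67
tool_pos: [509.8, 12.4, 272.0]
ee_rot: [0.849, -0.528, -0.006, 0.008]
force: [0.3, -0.4, -7.3]
opening: 9.0
grasp_force: 59.2
```

Call:
{"api": "play_rows", "payload": {"commands": [[[-36, -12, 0], [0, 0, 0], 0], [[-36, -12, 0], [0, 0, 0], 0], [[-36, -12, 0], [0, 0, 0], 0], [[-36, -12, 0], [0, 0, 0], 0], [[-18, -4, 0], [0, 0, 0], 0]]}}

```text
time: 6.08
tool_pos: [490.8, 144.8, 269.3]
ee_rot: [0.851, -0.525, -0.008, 0.009]
force: [0.1, 2.6, -7.4]
opening: 8.8
grasp_force: 59.0
```

Call:
{"api": "play_rows", "payload": {"commands": [[[0, 0, 0], [0, 0, 0], 0], [[0, 0, 0], [0, 0, 0], 0]]}}

```text
time: 6.25
tool_pos: [491.2, 140.5, 269.2]
ee_rot: [0.851, -0.526, -0.008, 0.01]
force: [0.7, -0.9, -6.2]
opening: 9.0
grasp_force: 59.0
```

Run:
```python
from h import *
import pickle
rel([470,290,282],-63.7)
c,im=grab('wrist','w3.png');pickle.dump(c,open('w3.pkl','wb'))
```

```text
t 6.25 pos [491.2 140.5 269.2] yaw -63.45 zax [-0.024 -0.01  -1.   ] shift [-143.3  -47.5  -13.7] rz 0.25
```

View pics/w3.png

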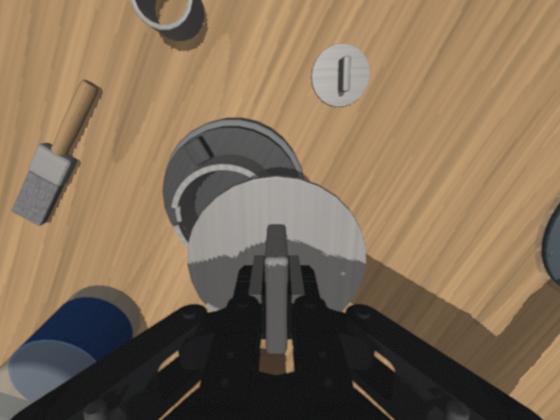

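Wrist view: pipe rim arc centred about (228,205), partly hidden by the cover, notch at the left about (178,213), jug at lower left. I'll move on a bit for a full view and correct the small tilt.

```bash
cat >> h.py <<'E'
def aim(P,yaw):
    s=bot.sense();r=R.from_quat(s['ee_rot']);y=np.radians(yaw);t=R.from_matrix(np.array([[np.cos(y),np.sin(y),0],[np.sin(y),-np.cos(y),0],[0,0,-1]]).T)
    t=R.from_matrix(np.c_[[np.cos(y),np.sin(y),0],[np.sin(y),-np.cos(y),0],[0,0,-1]])
    print('t',round(s['time'],2),'pos',s['tool_pos'].round(1),'shift',r.inv().apply(np.array(P)-s['tool_pos']).round(1),'shift after turn',t.inv().apply(np.array(P)-s['tool_pos']).round(1),'turn',(r.inv()*t).as_rotvec(degrees=True).round(2),'F',s['force'].round(1),'M',s['wrist_torque'].round(2),'grip',round(s['grasp_force'],1))
E
python3 - <<'E'
from h import *
c=eyes.calibration('top');print('jug',onz(c,(103,203),240))
aim([470,280,290],-63.7)
print(bot.sense()['joint_positions'])
E
```

```text
jug [619.6105274  455.29891333 240.        ]
t 6.3 pos [491.8 138.6 269.8] shift [-136.4  -42.8  -20.9] shift after turn [-136.4  -43.1  -20.2] turn [1.43 0.16 0.07] F [ 1.  -0.9 -6.7] M [-0.08 -0.04 -0.01] grip 59.0
[-1.30642126  0.34308503  1.21208278  1.90615888 -0.34445375  1.15900004
 -2.6453151 ]
```

Joint 7 is at its limit with this grasp (-2.645), so turned this way the placement won't work. I'll set the cover down on clear bench and regrasp it with the hand turned half round.

Call:
{"api": "play_rows", "payload": {"commands": [[[28, 9, -2], [0, 0, 0], 0], [[28, 9, 0], [0, 0, 0], 0], [[28, 9, 0], [0, 0, 0], 0], [[28, 9, 0], [0, 0, 0], 0], [[28, 9, 0], [0, 0, 0], 0]]}}

```text
time: 6.72
tool_pos: [514.0, -10.3, 273.4]
ee_rot: [0.848, -0.529, -0.008, 0.008]
force: [0.9, 0.9, -5.5]
opening: 9.3
grasp_force: 59.1
```

Call:
{"api": "play_rows", "payload": {"commands": [[[28, 9, 0], [0, 0, 0], 0], [[28, 9, 0], [0, 0, 0], 0], [[28, 9, 0], [0, 0, 0], 0], [[28, 9, 0], [0, 0, 0], 0], [[28, 9, 0], [0, 0, 0], 0]]}}

```text
time: 7.13
tool_pos: [535.2, -155.7, 273.5]
ee_rot: [0.848, -0.529, -0.008, 0.007]
force: [1.8, 0.7, -6.1]
opening: 9.2
grasp_force: 59.1
```

Call:
{"api": "play_rows", "payload": {"commands": [[[0, 0, 0], [0, 0, 0], 0]]}}

```text
time: 7.22
tool_pos: [534.2, -162.7, 274.7]
ee_rot: [0.846, -0.534, -0.006, 0.01]
force: [-0.2, -2.0, -4.1]
opening: 9.0
grasp_force: 59.3
```

Run:
```python
from h import *
aim([535,-150,38],-63.7)
print(bot.sense()['joint_positions'])
```

```text
t 7.22 pos [ 534.2 -162.7  274.7] shift [-11.3 -11.5 236.5] shift after turn [-11.   -6.3 236.7] turn [ 1.29 -0.05 -0.81] F [-0.2 -2.  -4.1] M [-0.21 -0.03 -0.03] grip 59.3
[-0.61780643  0.41732952  1.12370639  1.80185145 -0.38442354  1.19092745
 -2.07302388]
```

Call:
{"api": "play_rows", "payload": {"commands": [[[0, 0, 0], [1.3, 0, -0.8], 0], [[0, 0, 30], [0, 0, 0], 0], [[0, 0, 35], [0, 0, 0], 0], [[0, 0, 35], [0, 0, 0], 0], [[0, 0, 35], [0, 0, 0], 0]]}}

```text
time: 7.63
tool_pos: [535.8, -151.3, 137.6]
ee_rot: [0.853, -0.522, -0.002, -0.003]
force: [0.5, 1.2, -5.4]
opening: 9.2
grasp_force: 59.2
```

Call:
{"api": "play_rows", "payload": {"commands": [[[0, 0, 35], [0, 0, 0], 0], [[0, 0, 25], [0, 0, 0], 0], [[0, 0, 15], [0, 0, 0], 0], [[0, 0, 10], [0, 0, 0], 0], [[0, 0, 0], [0, 0, 0], 0]]}}

```text
time: 8.05
tool_pos: [535.0, -150.5, 52.4]
ee_rot: [0.853, -0.522, -0.003, -0.002]
force: [-0.3, 0.9, -6.2]
opening: 9.1
grasp_force: 59.2
```

Run:
```python
from h import *
aim([535,-160,36],-63.7)
```

```text
t 8.05 pos [ 535.  -150.5   52.4] shift [ 8.5  4.3 16.4] shift after turn [ 8.5  4.2 16.4] turn [0.02 0.46 0.77] F [-0.3  0.9 -6.2] M [-0.03  0.02 -0.  ] grip 59.2
```

Call:
{"api": "play_rows", "payload": {"commands": [[[0, 0, 8], [0, 0.4, 0.8], 0], [[0, 0, 4], [0, 0, 0], 0], [[0, 0, 3], [0, 0, 0], 0], [[0, 0, 1.5], [0, 0, 0], 0], [[0, 0, 0], [0, 0, 0], 0]]}}

```text
time: 8.47
tool_pos: [537.0, -151.1, 38.1]
ee_rot: [0.849, -0.528, 0.002, -0.001]
force: [-0.6, -1.0, -7.0]
opening: 8.9
grasp_force: 59.1
```

Call:
{"api": "play_rows", "payload": {"commands": [[[0, 0, 0], [0, 0, 0], 0.3], [[0, 0, 0], [0, 0, 0], 0.6], [[0, 0, 0], [0, 0, 0], 1], [[0, 0, 0], [0, 0, 0], 1], [[0, 0, 0], [0, 0, 0], 1]]}}

```text
time: 8.88
tool_pos: [537.2, -151.4, 38.4]
ee_rot: [0.849, -0.528, 0.002, -0.001]
force: [-0.5, -0.6, -0.1]
opening: 69.2
grasp_force: 0.0
```

Call:
{"api": "play_rows", "payload": {"commands": [[[0, 0, -15], [0, 0, 0], 1], [[0, 0, -30], [0, 0, 0], 1], [[0, 0, -30], [0, 0, 0], 1], [[0, 0, 0], [0, 0, -7.1], 1], [[0, 0, 0], [0, 0, -7.1], 1]]}}

```text
time: 9.3
tool_pos: [537.9, -151.9, 115.8]
ee_rot: [0.909, -0.416, 0.004, -0.001]
force: [0.4, 1.0, -0.4]
opening: 85.7
grasp_force: 0.0
```

Run:
```python
from h import *
aim([535,-150,110],116.3)
print(bot.sense()['joint_positions'])
```

```text
t 9.3 pos [ 537.9 -151.9  115.8] shift [-3.4  1.   5.8] shift after turn [ 3.  -1.8  5.8] turn [   0.5    -0.43 -165.49] F [ 0.4  1.  -0.4] M [0.03 0.04 0.04] grip 0.0
[-0.44081665  0.55521691  0.87250835  1.97361221 -0.56111101  0.86288189
 -1.69415627]
```

Call:
{"api": "play_rows", "payload": {"commands": [[[0, 0, 0], [0, 0, -7.1], 1], [[0, 0, 0], [0, 0, -7.1], 1], [[0, 0, 0], [0, 0, -7.1], 1], [[0, 0, 0], [0, 0, -7.1], 1], [[0, 0, 0], [0, 0, -7.1], 1]]}}

```text
time: 9.72
tool_pos: [536.7, -151.6, 114.2]
ee_rot: [0.993, -0.119, 0.002, 0.0]
force: [-0.6, 0.5, 0.1]
opening: 85.5
grasp_force: 0.0
```

Call:
{"api": "play_rows", "payload": {"commands": [[[0, 0, 0], [0, 0, -7.1], 1], [[0, 0, 0], [0, 0, -7.1], 1], [[0, 0, 0], [0, 0, -7.1], 1], [[0, 0, 0], [0, 0, -7.1], 1], [[0, 0, 0], [0, 0, -7.1], 1]]}}

```text
time: 10.13
tool_pos: [536.7, -151.7, 114.1]
ee_rot: [0.982, 0.189, 0.002, 0.001]
force: [0.2, 0.2, -0.4]
opening: 85.2
grasp_force: 0.0
```

Call:
{"api": "play_rows", "payload": {"commands": [[[0, 0, 0], [0, 0, -7.1], 1], [[0, 0, 0], [0, 0, -7.1], 1], [[0, 0, 0], [0, 0, -7.1], 1], [[0, 0, 0], [0, 0, -7.1], 1], [[0, 0, 0], [0, 0, -7.1], 1]]}}

```text
time: 10.55
tool_pos: [536.6, -151.8, 114.1]
ee_rot: [0.878, 0.479, 0.001, 0.002]
force: [-0.6, -0.2, -0.9]
opening: 85.3
grasp_force: 0.0
```

Call:
{"api": "play_rows", "payload": {"commands": [[[0, 0, 0], [0, 0, -7.1], 1], [[0, 0, 0], [0, 0, -7.1], 1], [[0, 0, 0], [0, 0, -7.1], 1], [[0, 0, 0], [0, 0, -7.1], 1], [[0, 0, 0], [0, 0, -7.1], 1]]}}

```text
time: 10.97
tool_pos: [536.6, -152.0, 114.1]
ee_rot: [0.69, 0.724, 0.001, 0.002]
force: [0.6, 0.4, -0.5]
opening: 85.6
grasp_force: 0.0
```

Call:
{"api": "play_rows", "payload": {"commands": [[[0, 0, 0], [0, 0, -7.1], 1], [[0, 0, 0], [0, 0, -7.1], 1], [[0, 0, 0], [0, 0, -7.1], 1], [[0, 0, 0], [0, 0, 0], 1]]}}

```text
time: 11.3
tool_pos: [536.6, -152.0, 114.0]
ee_rot: [0.546, 0.838, 0.0, 0.002]
force: [-0.1, -0.7, -0.9]
opening: 85.1
grasp_force: 0.0
```

Run:
```python
from h import *
aim([537.1,-151.3,37],116.3)
print(bot.sense()['joint_positions'])
```

```text
t 11.3 pos [ 536.6 -152.   114. ] shift [ 0.7  0.5 77. ] shift after turn [ 0.4  0.7 77. ] turn [ 0.17  0.19 -2.47] F [-0.1 -0.7 -0.9] M [-0.03 -0.01  0.02] grip 0.0
[ 0.09838821  0.42116752  0.12962425  1.94629626 -0.07441485  0.77423192
  0.68576093]
```

Call:
{"api": "play_rows", "payload": {"commands": [[[0.4, 0.7, 20], [0.1, 0.1, -2.5], 1], [[0, 0, 30], [0, 0, 0], 1], [[0, 0, 18], [0, 0, 0], 1], [[0, 0, 10], [0, 0, 0], 1], [[0, 0, 0], [0, 0, 0], 1]]}}

```text
time: 11.72
tool_pos: [535.7, -150.6, 33.3]
ee_rot: [0.529, 0.849, -0.001, -0.001]
force: [1.0, 0.5, 0.5]
opening: 85.4
grasp_force: 0.0
```

Call:
{"api": "play_rows", "payload": {"commands": [[[0, 0, 0], [0, 0, 0], 0.5], [[0, 0, 0], [0, 0, 0], 0.25], [[0, 0, 0], [0, 0, 0], 0], [[0, 0, 0], [0, 0, 0], 0], [[0, 0, 0], [0, 0, 0], 0]]}}

```text
time: 12.13
tool_pos: [537.7, -150.6, 35.8]
ee_rot: [0.528, 0.849, 0.001, 0.001]
force: [-0.4, 0.4, 0.2]
opening: 25.7
grasp_force: 0.0
```

Call:
{"api": "play_rows", "payload": {"commands": [[[0, 0, 0], [0, 0, 0], 0], [[0, 0, 0], [0, 0, 0], 0], [[0, 0, 0], [0, 0, 0], 0], [[0, 0, 0], [0, 0, 0], 0], [[0, 0, 0], [0, 0, 0], 0]]}}

```text
time: 12.55
tool_pos: [537.2, -150.7, 35.5]
ee_rot: [0.528, 0.849, 0.0, 0.0]
force: [-2.0, 0.8, 6.1]
opening: 8.6
grasp_force: 60.2
```

Run:
```python
from h import *
aim([537.1,-151.3,36],116.3)
```

```text
t 12.55 pos [ 537.2 -150.7   35.5] shift [-0.5 -0.4 -0.5] shift after turn [-0.5 -0.4 -0.5] turn [ 0.05  0.03 -0.03] F [-2.   0.8  6.1] M [ 0.    0.36 -0.  ] grip 60.2
```

Call:
{"api": "play_rows", "payload": {"commands": [[[0, 0, -10], [0, 0, 0], 0], [[0, 0, -25], [0, 0, 0], 0], [[0, 0, -35], [0, 0, 0], 0], [[0, 0, -35], [0, 0, 0], 0], [[0, 0, -35], [0, 0, 0], 0]]}}

```text
time: 12.97
tool_pos: [535.5, -150.1, 175.3]
ee_rot: [0.528, 0.849, -0.0, -0.001]
force: [1.1, 1.1, -5.8]
opening: 9.1
grasp_force: 59.2
```

Call:
{"api": "play_rows", "payload": {"commands": [[[0, 0, -35], [0, 0, 0], 0], [[0, 0, -35], [0, 0, 0], 0], [[0, 0, -20], [0, 0, 0], 0], [[20, 17, 0], [0, 0, 0], 0], [[23, 19, 0], [0, 0, 0], 0]]}}

```text
time: 13.38
tool_pos: [549.6, -98.6, 266.2]
ee_rot: [0.531, 0.848, 0.0, 0.001]
force: [0.3, 0.4, -6.7]
opening: 9.4
grasp_force: 59.2
```

Call:
{"api": "play_rows", "payload": {"commands": [[[23, 19, 0], [0, 0, 0], 0], [[23, 19, 0], [0, 0, 0], 0], [[23, 19, 0], [0, 0, 0], 0], [[23, 19, 0], [0, 0, 0], 0], [[23, 19, 0], [0, 0, 0], 0]]}}

```text
time: 13.8
tool_pos: [583.2, 50.4, 263.7]
ee_rot: [0.528, 0.849, -0.001, -0.001]
force: [1.1, -0.3, -5.9]
opening: 8.8
grasp_force: 59.2
```

Call:
{"api": "play_rows", "payload": {"commands": [[[0, 0, 0], [0, 0, 0], 0], [[0, 0, 0], [0, 0, 0], 0], [[0, 0, 0], [0, 0, 0], 0]]}}

```text
time: 14.05
tool_pos: [583.4, 48.6, 263.8]
ee_rot: [0.528, 0.849, -0.001, -0.001]
force: [-0.2, -0.7, -5.8]
opening: 9.2
grasp_force: 59.4
```

Run:
```python
from h import *
import pickle
aim([523,178,265],116.3)
c,im=grab('wrist','w4.png');pickle.dump(c,open('w4.pkl','wb'));print(bot.sense()['joint_positions'])
```

```text
t 14.05 pos [583.4  48.6 263.8] shift [142.8   3.2  -1.2] shift after turn [142.8   3.2  -1.2] turn [-0.14  0.01 -0.01] F [-0.2 -0.7 -5.8] M [-0.04 -0.05 -0.  ] grip 59.4
[-0.18749397  0.30136128  0.04221756  1.72447912 -0.0126883   1.11769861
  0.31560623]
```

View pics/w4.png

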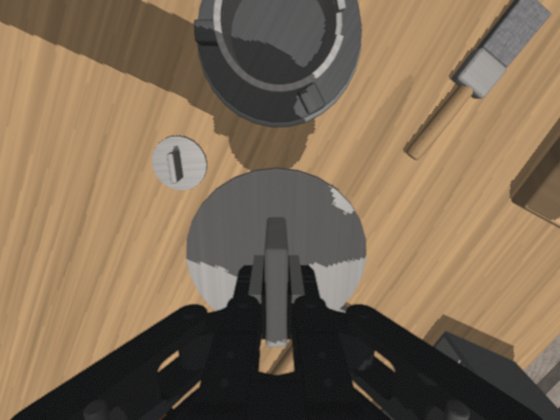

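Pipe at top around (280,25), cut off by the image edge. I'll move 45 mm nearer.

Call:
{"api": "play_rows", "payload": {"commands": [[[15, 0, 0], [0, 0, 0], 0], [[15, 0, 0], [0, 0, 0], 0], [[15, 0, 0], [0, 0, 0], 0], [[0, 0, 0], [0, 0, 0], 0], [[0, 0, 0], [0, 0, 0], 0]]}}

```text
time: 14.52
tool_pos: [564.0, 88.9, 264.8]
ee_rot: [0.528, 0.849, -0.0, 0.0]
force: [0.4, -0.8, -5.9]
opening: 9.5
grasp_force: 59.4
```

Run:
```python
from h import *
import pickle
aim([523,178,265],116.3)
c,im=grab('wrist','w5.png');pickle.dump(c,open('w5.pkl','wb'))
cv2.imwrite('pics/c5.png',cv2.resize(im[0:190,170:400],None,fx=3,fy=3,interpolation=cv2.INTER_CUBIC))
```

```text
t 14.52 pos [564.   88.9 264.8] shift [98.1  2.7 -0.2] shift after turn [98.1  2.7 -0.2] turn [ 0.    0.03 -0.03] F [ 0.4 -0.8 -5.9] M [-0.07 -0.02 -0.06] grip 59.4
```

View pics/c5.png

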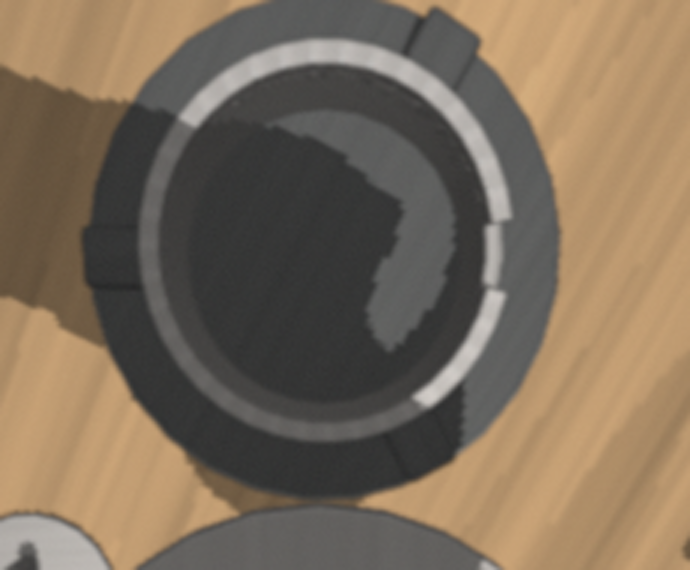

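Crop: rim outer edge spans x 138–512, y 38–441; the notch is at right between (512,219) and (506,292).

Run:
```python
from h import *
import pickle
from scipy.optimize import least_squares as ls
c=pickle.load(open('w5.pkl','rb'));im=cv2.imread('pics/w5.png')
f=lambda p:onz(c,(170+(p[0]+.5)/3-.5,(p[1]+.5)/3-.5),130)[:2]
O=np.array([f(p) for p in [(138,240),(325,38),(325,441),(512,219),(506,292),(428,408)]])
I=np.array([f(p) for p in [(160,240),(325,63),(325,419),(488,221),(482,290)]])
for P in(O,I):
    s=ls(lambda q:np.hypot(*(P-q[:2]).T)-q[2],[523,178,50]);print(s.x,s.fun.round(1))
    ce=s.x[:2]
    for k in([3,4],):
        a=[np.degrees(np.arctan2(*(P[i]-ce)[::-1])) for i in k];print('notch edges',a,np.mean(a))
```

```text
[522.64172492 176.30674341  50.54199321] [ 0.  -0.  -0.   0.1 -0.   0. ]
notch edges [np.float64(35.723853290987044), np.float64(14.73205283975372)] 25.227953065370382
[522.21199036 176.46671502  44.46930334] [-0.1  0.1  0.2 -0.  -0.1]
notch edges [np.float64(35.951299433618466), np.float64(13.329132062629945)] 24.640215748124206
```

Run:
```python
from h import *
import pickle
from scipy.optimize import least_squares as ls
for n,tp in(('w4',[583.4,48.6,263.8]),('w5',[564,88.9,264.8])):
    c=pickle.load(open(n+'.pkl','rb'));g=cv2.GaussianBlur(cv2.cvtColor(cv2.imread(f'pics/{n}.png'),cv2.COLOR_BGR2HSV),(3,3),0)
    pts=[]
    cx,cy=proj(c,np.array(tp)-[0,0,18.5])
    for a in np.radians(np.r_[180:361:6]):
        rr=np.arange(60,105,.5);sx=(cx+rr*np.cos(a)).round().astype(int);sy=(cy+rr*np.sin(a)).round().astype(int)
        ok=sy>=0;v=g[sy,sx,1].astype(int);i=np.argmax((v>50)&ok)
        if v[i]>50: pts.append((cx+rr[i]*np.cos(a),cy+rr[i]*np.sin(a)))
    P=np.array([onz(c,p,tp[2]-18.5)[:2] for p in pts])
    s=ls(lambda q:np.hypot(*(P-q[:2]).T)-50,tp[:2],loss='soft_l1')
    y=np.radians(116.3);d=s.x-tp[:2];print(n,len(P),s.x,'tool xy off',d@[np.cos(y),np.sin(y)],d@[np.sin(y),-np.cos(y)],np.round(s.fun,1))
aim([522.5,176.4,190],115)
```

```text
w4 31 [582.91114322  49.09086457] tool xy off 0.6566517791309257 -0.2207655232029846 [-0.2 -0.4 -0.  -0.6  0.  -0.3 -0.2 -0.6  0.1 -0.2  0.  -0.  -0.1  0.3
  0.1  0.4  0.2  0.4  0.   0.1  0.2  0.1 -0.1 -0.  -0.1 -0.4 -0.4 -0.5
 -0.5 -0.3 -0.1]
w5 26 [563.47337107  89.42875493] tool xy off 0.7073557281790661 -0.23783961018229907 [-0.2 -0.5 -0.1 -0.6  0.1 -0.2 -0.  -0.1 -0.1  0.3  0.1  0.1  0.3 -0.
  0.1  0.2  0.   0.1 -0.  -0.1 -0.2 -0.4 -0.5 -0.4 -0.3 -0. ]
t 14.57 pos [564.4  87.8 264.9] shift [98.1  1.4 74.7] shift after turn [98.  -0.6 74.9] turn [0.01 0.07 1.18] F [-0.8 -0.4 -5.5] M [ 0.   -0.05  0.03] grip 59.4
```

Call:
{"api": "play_rows", "payload": {"commands": [[[0, 0, 0], [0, 0, 1.2], 0], [[24.4, 0, 0], [0, 0, 0], 0], [[24.4, 0, 0], [0, 0, 0], 0], [[24.4, 0, 0], [0, 0, 0], 0], [[24.2, -0.6, 0], [0, 0, 0], 0]]}}

```text
time: 14.98
tool_pos: [522.9, 176.9, 264.9]
ee_rot: [0.538, 0.843, 0.0, 0.001]
force: [1.2, 1.4, -5.1]
opening: 8.6
grasp_force: 59.4
```

Call:
{"api": "play_rows", "payload": {"commands": [[[0, 0, 30], [0, 0, 0], 0], [[0, 0, 30], [0, 0, 0], 0], [[0, 0, 20], [0, 0, 0], 0], [[0, 0, 0], [0, 0, 0], 0], [[0, 0, 0], [0, 0, 0], 0]]}}

```text
time: 15.4
tool_pos: [522.8, 176.2, 184.3]
ee_rot: [0.538, 0.843, -0.001, -0.0]
force: [0.0, 1.3, -6.1]
opening: 9.2
grasp_force: 59.7
```

Run:
```python
from h import *
y=np.radians(115)
aim([522.5-.65*np.cos(y),176.4-.65*np.sin(y),168],115)
```

```text
t 15.4 pos [522.8 176.2 184.3] shift [-0.3 -0.2 16.3] shift after turn [-0.4 -0.2 16.3] turn [-0.08  0.04 -0.05] F [ 0.   1.3 -6.1] M [-0.01 -0.12 -0.02] grip 59.7
```

Call:
{"api": "play_rows", "payload": {"commands": [[[-0.3, -0.2, 6], [0, 0, 0], 0], [[0, 0, 5], [0, 0, 0], 0], [[0, 0, 4], [0, 0, 0], 0], [[0, 0, 2], [0, 0, 0], 0], [[0, 0, 0], [0, 0, 0], 0]]}}

```text
time: 15.82
tool_pos: [522.6, 177.0, 167.8]
ee_rot: [0.537, 0.844, 0.0, 0.0]
force: [0.4, 0.7, -6.9]
opening: 9.2
grasp_force: 59.7
```

Call:
{"api": "play_rows", "payload": {"commands": [[[0, 0, 1.5], [0, 0, 0], 0], [[0, 0, 1.5], [0, 0, 0], 0], [[0, 0, 1.5], [0, 0, 0], 0], [[0, 0, 0], [0, 0, 0], 0]]}}

```text
time: 16.15
tool_pos: [522.6, 177.1, 163.2]
ee_rot: [0.537, 0.844, 0.0, 0.0]
force: [0.5, -0.3, -6.5]
opening: 8.8
grasp_force: 59.7
```

Call:
{"api": "play_rows", "payload": {"commands": [[[0, 0, 1], [0, 0, 0], 0], [[0, 0, 1], [0, 0, 0], 0], [[0, 0, 1], [0, 0, 0], 0], [[0, 0, 0], [0, 0, 0], 0]]}}

```text
time: 16.48
tool_pos: [522.6, 177.1, 160.2]
ee_rot: [0.537, 0.844, 0.0, 0.0]
force: [-0.1, -0.6, -5.6]
opening: 9.2
grasp_force: 59.7
```

Call:
{"api": "play_rows", "payload": {"commands": [[[0, 0, 1], [0, 0, 0], 0], [[0, 0, 1], [0, 0, 0], 0], [[0, 0, 0], [0, 0, 0], 0]]}}

```text
time: 16.73
tool_pos: [522.6, 177.1, 158.2]
ee_rot: [0.537, 0.844, 0.0, 0.0]
force: [-0.0, -0.6, -6.5]
opening: 8.7
grasp_force: 59.7
```

Call:
{"api": "play_rows", "payload": {"commands": [[[0, 0, 1], [0, 0, 0], 0], [[0, 0, 1], [0, 0, 0], 0], [[0, 0, 0], [0, 0, 0], 0]]}}

```text
time: 16.98
tool_pos: [522.6, 177.1, 156.2]
ee_rot: [0.537, 0.844, 0.0, 0.0]
force: [-0.2, 0.4, -5.1]
opening: 9.0
grasp_force: 59.7
```

Call:
{"api": "play_rows", "payload": {"commands": [[[0, 0, 1], [0, 0, 0], 0], [[0, 0, 0.5], [0, 0, 0], 0], [[0, 0, 0], [0, 0, 0], 0]]}}

```text
time: 17.23
tool_pos: [522.6, 177.1, 154.8]
ee_rot: [0.537, 0.844, 0.0, 0.0]
force: [-0.5, -0.4, -5.8]
opening: 9.2
grasp_force: 59.7
```

The tab is in the notch. Now half-millimetre steps until the force changes.

Call:
{"api": "play_rows", "payload": {"commands": [[[0, 0, 0.5], [0, 0, 0], 0], [[0, 0, 0.5], [0, 0, 0], 0], [[0, 0, 0], [0, 0, 0], 0]]}}

```text
time: 17.48
tool_pos: [522.7, 177.1, 153.8]
ee_rot: [0.537, 0.844, 0.0, 0.0]
force: [-0.4, -0.2, -5.4]
opening: 9.0
grasp_force: 59.7
```

Call:
{"api": "play_rows", "payload": {"commands": [[[0, 0, 0.5], [0, 0, 0], 0], [[0, 0, 0], [0, 0, 0], 0]]}}

```text
time: 17.65
tool_pos: [522.8, 177.1, 153.5]
ee_rot: [0.537, 0.844, 0.0, 0.0]
force: [-0.5, -0.0, -5.3]
opening: 8.8
grasp_force: 59.7
```

Call:
{"api": "play_rows", "payload": {"commands": [[[0, 0, 0.5], [0, 0, 0], 0], [[0, 0, 0], [0, 0, 0], 0]]}}

```text
time: 17.82
tool_pos: [522.8, 177.2, 153.5]
ee_rot: [0.537, 0.844, 0.0, 0.0]
force: [-2.0, 0.5, -0.3]
opening: 9.1
grasp_force: 60.5
```

Call:
{"api": "play_rows", "payload": {"commands": [[[0, 0, 0.5], [0, 0, 0], 0], [[0, 0, 0], [0, 0, 0], 0]]}}

```text
time: 17.98
tool_pos: [522.8, 177.2, 153.5]
ee_rot: [0.537, 0.844, 0.0, 0.0]
force: [-3.9, -0.5, 5.5]
opening: 8.8
grasp_force: 61.4
```

Seated at TCP z 153.5 as predicted, with light contact. I'll ease off, release and retreat.

Call:
{"api": "play_rows", "payload": {"commands": [[[0, 0, -0.5], [0, 0, 0], 0], [[0, 0, 0], [0, 0, 0], 0.3], [[0, 0, 0], [0, 0, 0], 0.6], [[0, 0, 0], [0, 0, 0], 1], [[0, 0, 0], [0, 0, 0], 1]]}}

```text
time: 18.4
tool_pos: [523.2, 177.3, 153.0]
ee_rot: [0.537, 0.844, 0.001, 0.001]
force: [0.3, 0.7, -0.9]
opening: 57.1
grasp_force: 0.0
```

Call:
{"api": "play_rows", "payload": {"commands": [[[0, 0, 0], [0, 0, 0], 1], [[0, 0, -10], [0, 0, 0], 1], [[0, 0, -20], [0, 0, 0], 1], [[0, 0, -30], [0, 0, 0], 1], [[0, 0, -35], [0, 0, 0], 1]]}}

```text
time: 18.82
tool_pos: [521.7, 176.7, 248.2]
ee_rot: [0.537, 0.844, -0.001, -0.001]
force: [0.2, -0.4, 0.7]
opening: 85.5
grasp_force: 0.0
```

Call:
{"api": "play_rows", "payload": {"commands": [[[-20, 0, 0], [0, 0, 0], 1], [[-25, 0, 0], [0, 0, 0], 1], [[-25, 0, 0], [0, 0, 0], 1], [[0, 0, 0], [0, 0, 0], 1], [[0, 0, 0], [0, 0, 0], 1]]}}

```text
time: 19.23
tool_pos: [553.0, 112.1, 248.7]
ee_rot: [0.538, 0.843, 0.0, 0.001]
force: [-0.4, 0.0, -0.7]
opening: 85.5
grasp_force: 0.0
```

Run:
```python
from h import *
c,im=grab('wrist','w6.png');s,b=grab('scene','s6.png')
u=[int(v) for v in proj(s,[522.5,176,140])]
cv2.imwrite('pics/c6.png',np.hstack([cv2.resize(im,(500,400)),cv2.resize(b[u[1]-45:u[1]+45,u[0]-34:u[0]+34],(300,400),interpolation=cv2.INTER_CUBIC)]))
```

```text
(no output)
```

View pics/c6.png

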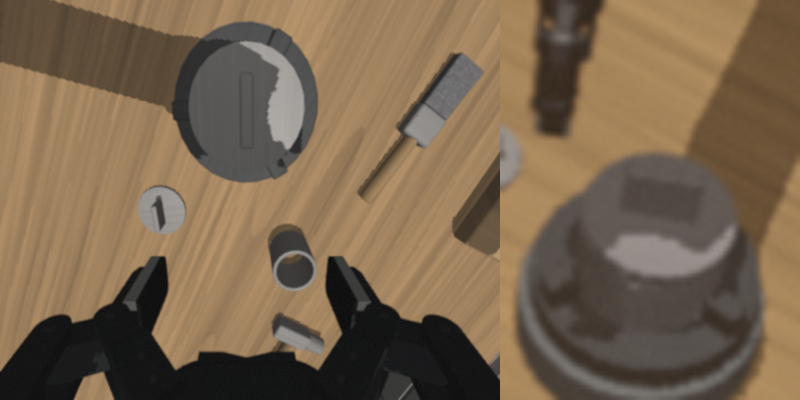

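Both views show the cover flush and level on the pipe. In the wrist view its bar is near (246,110), and the hand is clear of everything.

```bash
python3 -c "
from cell import ticket
print(ticket.hand_in())"
```

```text
the job is handed in; nothing more can be done
None
```

The cover is seated on the pipe, with its tab in the notch, level and released; nothing else on the bench was touched. The job is handed in at about 19 s on the robot's clock, but the interface returned no verdict.

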